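# Re-index the dish carriage on the microscope track

## Robot

A 6-joint arm with a two-finger parallel gripper is mounted at the origin on the work surface. World frame = base frame: x ahead of the robot, y to its left, z up, the work surface at z = 0. Lengths are in m, angles in rad, forces in N, time in s.
With the tool pointing down it reaches from about 0.375 to 0.9 m from the base axis. Payload 3.1 kg.
Tool frame: the origin (TCP) lies between the finger pads; the fingertips stand 11 mm ahead of it and the grasp point (between the pads) lies 8 mm behind it; z points along the fingers, y is the direction in which the jaws open and shut (so a half turn about z gives the same grasp; the last joint's range is limited). The gripper opens to 85 mm and grips with 20 to 120 N. Pads are 22 mm wide; open, the fingers measure 114 mm over their backs; the gripper's body (76 mm by 85 mm) begins 54 mm behind the grasp point. The pads swing forward as they close: fully open they stand 13 mm farther back than shut.
Start: joints at [1.141, 0.527, 1.433, -0, 1.181, -0.178], TCP at [0.155, 0.605, 0.242] pointing down, gripper open.
Joint ranges: [-3.08, 3.08], [-0.75, 2.2], [0.22, 2.44], [-1.43, 4.57], [0, 2.65], [-2.85, 2.85]. Speed limits (rad/s): [2.79, 2.79, 3.14, 3.14, 3.14, 3.14].

## Interface

Orientations are given as a unit quaternion [x, y, z, w].
In Python, from station import manip gives the robot as it stands.
- The arm moves only by the tool move_arm, never from a script. Its argument "deltas" is a list of rows, each a list of 5 numbers: the shift along the tool's x, y, z in units of 40 cm (1.0 is 40 cm), then the turn about the tool's z in units of 0.5 rad (1.0 is 0.5 rad), then the opening in per cent of the stroke, from 0 (shut) to 100 (fully open). In form: [[x, y, z, twist, grip], ...]. A call has exactly 8 rows; each row is the pose to reach, as a shift and turn from the pose commanded when the call began, along the tool's axes at that moment; what a row does not reach only later rows make up. A row lasts 1/12 s, in which the tool goes at most 41.7 mm and 7.16 degrees, less where a joint would pass 70% of its speed; a pose out of reach is approached as far as the arm can. A call with a number of a shift or a turn outside -1 to 1 is refused whole. A call with a gripper value outside its range is refused whole. The fingers move at their own pace and stop on an object; "force" is the grip in N (left out, the last holds). Time passes only in rows, so rows that repeat a pose let the fingers close, or fill a call up. It gives the time, the measured TCP pose, the force and the opening at its end, in the units of the state.
- manip.sense(): the state, without advancing time (a new reading comes with each control period).
- manip.snapshot(name): name is "side" or "top"; returns (picture, depth): 480x640x3 uint8, red, green, blue; 480x640 float32, m along the optical axis (not along the pixel's ray), 0 where there is no reading.
- manip.get_calibration(name): a dict with "vfov" (degrees; the focal length in pixels is half the picture's height over the tangent of half this angle, whatever the lens; pixels are square), "cx", "cy" (the principal point, pixels), "pose" (4x4, takes a point from camera to world coordinates). Camera axes: x right, y down, z forward; pixel columns grow to the right and rows downward; lengths in m; the calibration is good to about 2 mm. A picture is of the moment at which its call begins. get_calibration takes no time and is no camera call.
- manip.sign_off(): hands the job in, once; it reports no verdict.
The state is a dict: "t": time; "q": joint angles; "qd": joint speeds; "tau": joint torques, N m; "tcp_pos": TCP position; "tool_rot": TCP orientation; "force": force on the tool from outside, world axes, zero at the start; "ft_torque": the same for the moment, N m; "finger_gap": opening from 0.0 (shut) to 1.0 (fully open).
Only numpy, scipy, OpenCV 4.12 (cv2) and the standard library are available. Lean on these libraries where they do the work, as an engineer would, in place of code of your own. Each camera call takes 0.05 s, during which the arm holds its last target.

## Task

A tip box has been left on the track in the way of the dish carriage: lift it off and stand it upright on the blue mat, without the carriage ever hitting it. Then pull up the red lock knob, slide the carriage one hole along towards the green end stop, and let the pin drop fully home in that next hole. Finish still holding the red knob, pin fully down, so that a colleague can tighten the clamp; leave the bottle, jar and tube rack where they stand.

Things in the scene. Friction and masses are not known exactly. Their poses are not given: they have to be found in the camera images.
- track: Fixed aluminium base plate (175 x 300 x 10 mm) with a steel guide bar (30 mm wide, top 34 mm above the bench) that runs along the track's own y axis at x = 0. Origin: on the bench, under the hole where the pin sits at the start. The plate reaches from x = -50 to +125 mm and y = -100 to +200 mm. Four 11 mm holes in the bar's top at y = -70, 0, +70, +140 mm. A green end stop (50 mm wide, its top 42 mm above the bench) stands at the +y end, a grey one at the -y end.
- next_hole (a point): Centre of the mouth of the hole that the pin must go to, 34 mm above the bench, 70 mm along the track's +y from the start hole.
- carriage (a joint): Position of the grey dish carriage along the track, m: 0 at the start hole, +0.070 at the next hole, growing towards the green end stop. It slides with about 2 N of friction once the pin is out. The carriage is 80 mm long along the track and reaches from x = -35 to +100 mm across it; its deck is 48 mm above the bench, the round glass dish and its two black clips on it (at x = +63 mm) reach 61 mm.
- plunger (a joint): Lift of the red lock knob and its pin, m: 0 with the pin fully down in a hole, 0.014 fully pulled. The spring pulls it down with 5 N at 0 and 10 N fully pulled. The 8 mm round-nosed pin reaches 11 mm into the hole, so it is free of the bar above a lift of 0.011; let down between holes it rides on the bar and drops into a hole when within about 1.5 mm of its centre.
- knob_centre (a point): Centre of the red knob's grip, an upright cylinder of 24 mm diameter and 36 mm height (its top 18 mm above this point), 88 mm above the bench when the pin is down. The knob stands over the guide bar in the middle of the carriage and moves with it. A 26 mm dark collar below it ends 62 mm above the bench, and nothing else near is higher than the dish (61 mm).
- tipbox_centre (a point): Centre of the tip box (half-way up): white with a magenta lid, 50 mm along its own x, 60 mm along its own y, 75 mm high, about 0.15 kg. It starts upright on the base plate (10 mm above the bench) ahead of the carriage.
- mat: Fixed blue square mat, 130 x 130 x 3 mm. Origin: centre of its underside, on the bench.
- reagent_centre (a point): Centre of an amber bottle, 60 mm diameter, 130 mm high. Leave alone.
- jar_centre (a point): Centre of a clear jar, 52 mm diameter, 70 mm high. Leave alone.
- tuberack_centre (a point): Centre of an orange tube rack, 60 x 110 x 30 mm, with tubes to 42 mm. Leave alone.

How it is judged:
By the outcome, as a careful person would: the job done as asked, in the order asked, and still so for the second after the job is handed in, while the arm keeps its last pose, push and grip.
It also fails if it takes over 58 s, if anything falls off the work surface, if the arm or the gripper's body presses on something with over 40 N, if the wrist force passes 120 N, or if a joint passes its speed limit or range.

## Working session

There is one attempt and no reset: what is moved stays moved. The work goes in short steps, Python scripts to look and compute and a tool call to move; the robot and the scene stay as the last step left them, time stands still between calls to the robot, and variables do not carry over. Pictures are saved under pics/ and viewed, and the job is handed in when it is done.

Besides the shell and the picture viewer there is one more tool, called after "Call:" as a command line: name --pt "numbers of a row" for each row, then --argument value for the rest. move_arm: Moves the arm, as the interface text tells. Its arguments: {"type":"object","properties":{"deltas":{"type":"array","items":{"type":"array","items":{"type":"number"}}},"force":{"type":"number"}},"required":["deltas"]}

```bash
mkdir -p pics; ls
python3 - <<'E'
from station import manip
import cv2,numpy as np
s=manip.sense();print(s)
for n in("side","top"):
    p,d=manip.snapshot(n);cv2.imwrite(f"pics/{n}0.png",p[:,:,::-1]);np.save(f"{n}0d.npy",d)
    c=manip.get_calibration(n);print(n,c)
E
```

```text
pics
{'t': 0.0, 'q': array([ 1.14153599e+00,  5.28484420e-01,  1.43387235e+00,  2.65246250e-05,
        1.18138945e+00, -1.78477268e-01]), 'qd': array([-0.00083432,  0.0013792 ,  0.00051579, -0.00039472, -0.0012018 ,
       -0.00106845]), 'tau': array([-3.58295501e-04, -4.42351520e+01, -1.78021038e+01, -2.05556817e-04,
        8.51284247e-03,  5.39442283e-06]), 'tcp_pos': array([0.15476777, 0.60483971, 0.2413319 ]), 'tool_rot': array([ 1.25068139e-01,  9.92147570e-01, -1.02378042e-03, -3.33890257e-04]), 'force': array([-0.15735366,  0.4385331 , -0.67029198]), 'ft_torque': array([-0.01934709,  0.01960782, -0.02803028]), 'finger_gap': 1.0036920504851468}
side {'vfov': 56.047839017590704, 'cx': 312.8001314734776, 'cy': 225.61029407027095, 'pose': array([[-0.99553741, -0.06560396,  0.06783357,  0.53895192],
       [-0.09135906,  0.48996389, -0.86694228,  0.78394494],
       [ 0.02363885, -0.86927068, -0.49377089,  0.53101038],
       [ 0.        ,  0.        ,  0.        ,  1.        ]])}
top {'vfov': 53.730709455070574, 'cx': 322.9283781281553, 'cy': 236.58328987041548, 'pose': array([[ 0.0280129 , -0.99843679,  0.04836591,  0.5490953 ],
       [-0.99915089, -0.0294297 , -0.02883402,  0.05834813],
       [ 0.03021234, -0.04751712, -0.99841341,  1.24930129],
       [ 0.        ,  0.        ,  0.        ,  1.        ]])}
```

View pics/side0.png

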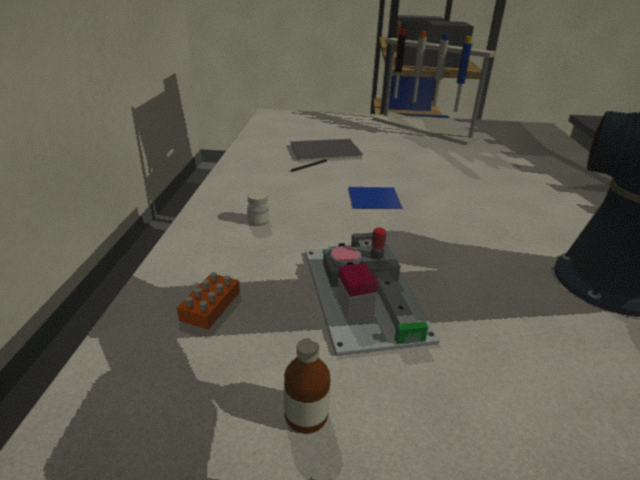

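View pics/top0.png

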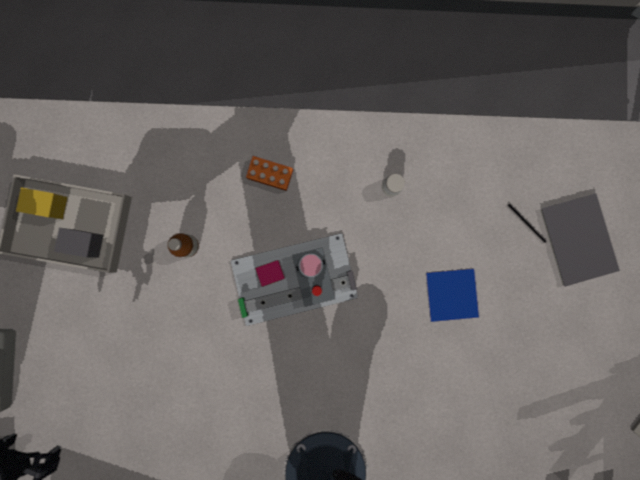

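```bash
cat > h.py <<'E'
import numpy as np,cv2
from station import manip
def ray(n,uv):
    c=manip.get_calibration(n);f=240/np.tan(np.radians(c['vfov'])/2);T=c['pose']
    d=np.array([(uv[0]-c['cx'])/f,(uv[1]-c['cy'])/f,1.]);return T[:3,3],T[:3,:3]@d
def onz(n,uv,z):
    o,d=ray(n,uv);return o+d*(z-o[2])/d[2]
def atd(n,uv,dep):
    o,d=ray(n,uv);return o+d*dep
def tri(a,b):
    (o1,d1),(o2,d2)=ray("top",a),ray("side",b)
    A=np.array([d1,-d2]).T;s=np.linalg.lstsq(A,o2-o1,rcond=None)[0]
    p,q=o1+s[0]*d1,o2+s[1]*d2;return (p+q)/2,np.linalg.norm(p-q)
def mask(img,col):
    h=cv2.cvtColor(img,cv2.COLOR_RGB2HSV)
    H,S,V=[h[...,i].astype(int) for i in range(3)]
    r={'blue':(H>105)&(H<130)&(S>150)&(V>60),'green':(H>50)&(H<80)&(S>150)&(V>50),
     'mag':(H>163)&(H<176)&(S>180)&(V>50),'red':((H<5)|(H>176))&(S>180)&(V>90)}[col]
    return r.astype(np.uint8)
def blobs(img,col,mn=15):
    n,l,st,c=cv2.connectedComponentsWithStats(mask(img,col))
    return [(st[i],c[i],l==i) for i in range(1,n) if st[i][4]>=mn]
E
python3 - <<'E'
from h import *
for n in("side","top"):
    im=cv2.imread(f"pics/{n}0.png")[:,:,::-1].copy();d=np.load(f"{n}0d.npy")
    for c in('blue','green','mag','red'):
        for st,ce,m in blobs(im,c):
            if st[0]>150 and st[1]>150: 
                dd=np.median(d[m]);print(n,c,st,ce.round(1),dd.round(3),atd(n,ce,dd).round(4),cv2.minAreaRect(np.argwhere(m)[:,::-1].astype(np.float32)))
im=cv2.imread("pics/top0.png")[215:340,220:370];cv2.imwrite("pics/topc.png",cv2.resize(im,None,fx=5,fy=4.8,interpolation=cv2.INTER_CUBIC))
im=cv2.imread("pics/side0.png")[220:360,290:450];cv2.imwrite("pics/sidec.png",cv2.resize(im,None,fx=5,fy=4.2857,interpolation=cv2.INTER_CUBIC))
E
```

```text
side blue [350 188  43  20 782] [370.6 197.2] 1.21 [ 0.4716 -0.3162  0.0037] ((371.0, 197.5), (19.0, 42.0), 90.0)
side green [398 322  29  14 220] [411.9 327.4] 0.715 [0.4203 0.2285 0.0411] ((412.330810546875, 328.64617919921875), (11.287160873413086, 28.031848907470703), 82.87498474121094)
side mag [340 264  36  31 690] [356.5 277.3] 0.754 [0.5117 0.1658 0.0851] ((356.6764221191406, 277.2940979003906), (34.814212799072266, 28.297266006469727), 59.03623962402344)
side red [374 228  11   6  41] [379.4 230.8] 0.848 [0.4712 0.0422 0.1069] ((379.1499938964844, 230.55003356933594), (10.119288444519043, 4.743415832519531), 18.43494987487793)
top blue [ 427  269   51   52 2228] [452.  294.7] 1.251 [ 0.466  -0.3228  0.0035] ((452.1025390625, 294.62701416015625), (47.8028678894043, 46.80698013305664), 84.80557250976562)
top green [240 298   7  19  61] [242.5 307.2] 1.194 [0.4236 0.2212 0.0426] ((242.56829833984375, 306.9853515625), (17.809974670410156, 4.190582275390625), 77.90524291992188)
top mag [257 261  27  25 420] [269.6 273. ] 1.158 [0.5127 0.1525 0.0852] ((269.6266784667969, 272.9548034667969), (18.363964080810547, 22.87087059020996), 70.34617614746094)
top red [313 287   8   8  56] [316.5 290.3] 1.138 [0.4749 0.0372 0.1065] ((316.5, 290.5), (7.0, 7.0), 90.0)
```

View pics/topc.png

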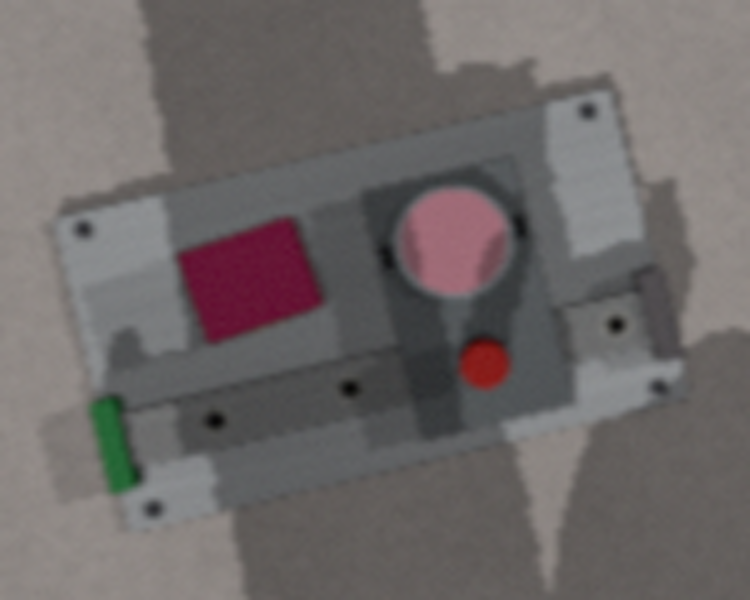

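View pics/sidec.png

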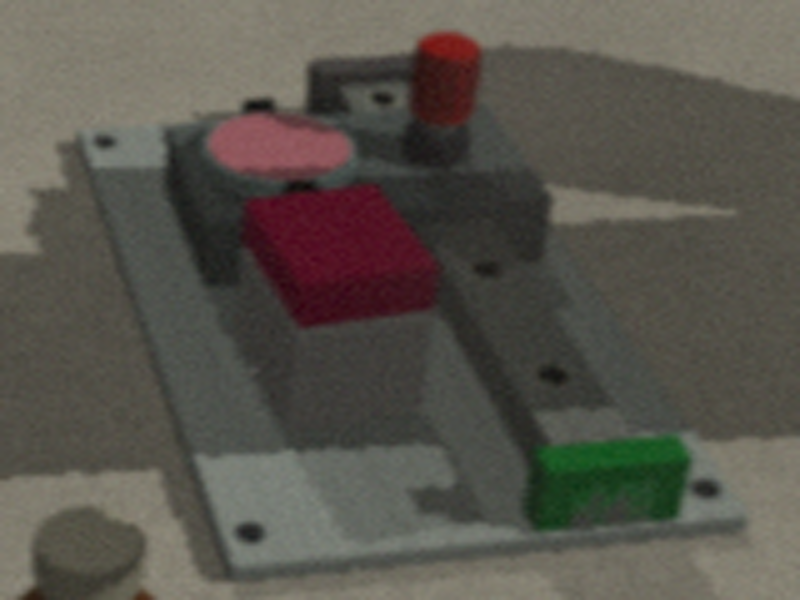

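Run:
```python
from h import *
P=lambda u,v:(u/5+220-.4,v/4.8+215-.4)
h1=onz("top",P(350,388),.034);h2=onz("top",P(215,420),.034);h0=onz("top",P(616,325),.034)
k=onz("top",(316.5,290.3),.106)
print("holes",h0,h1,h2,"knob",k, np.linalg.norm(h1-h2),np.linalg.norm(h0-h1))
S=lambda u,v:(u/5+290-.4,v/4.2857+220-.4)
print("side holes",onz("side",S(487,269),.034),onz("side",S(553,375),.034))
d=h2-h0;a=np.arctan2(d[1],d[0]);print("track y heading deg",np.degrees(a))
# plate corners top z=.01
for c in [(60,215),(612,92),(685,395),(125,530)]: print("plate",onz("top",P(*c),.01))
im=cv2.imread("pics/top0.png")[:,:,::-1].copy()
for col,z in(('mag',.085),('blue',.003)):
    for st,ce,m in blobs(im,col):
        if st[4]<200: continue
        cs=np.array([onz("top",p,z)[:2] for p in np.argwhere(m)[:,::-1]])
        r=cv2.minAreaRect(cs.astype(np.float32)*1000);print(col,r,cs.mean(0))
im=cv2.imread("pics/side0.png")[:,:,::-1].copy()
# lid corners side: top face corners
for c in [(245,203),(378,186),(437,265),(300,303)]: print("lid side",onz("side",S(*c),.085))
for c in [(180,254),(290,216),(324,300),(212,342)]: print("lid top",onz("top",P(*c),.085))
print("knob tri",tri(P(485,363),S(447,45)))
for c in [(349,188),(395,187),(401,208),(354,209)]: print("mat side",onz("side",c,.003))
```

```text
holes [ 0.49229293 -0.03092134  0.034     ] [0.45536065 0.10398886 0.034     ] [0.43673486 0.17197605 0.034     ] knob [0.47484527 0.03715609 0.106     ] 0.07049240017954436 0.13987406069409603
side holes [0.45250163 0.10364544 0.034     ] [0.43360805 0.17171795 0.034     ]
track y heading deg 105.3135625227893
plate [0.54281519 0.25824764 0.01      ]
plate [ 0.61800152 -0.02727841  0.01      ]
plate [ 0.45421428 -0.06973546  0.01      ]
plate [0.37447733 0.21855652 0.01      ]
mag ((512.7381591796875, 152.47906494140625), (44.82803726196289, 55.583858489990234), 21.306678771972656) [0.51269543 0.15254364]
blue ((466.22784423828125, -322.9881286621094), (125.5478744506836, 124.41490173339844), 6.522421360015869) [ 0.46603305 -0.32292996]
lid side [0.54273732 0.13908302 0.085     ]
lid side [0.4967398  0.12104642 0.085     ]
lid side [0.47777444 0.17290647 0.085     ]
lid side [0.5224407  0.20225562 0.085     ]
lid top [0.52501292 0.18711007 0.085     ]
lid top [0.5458241  0.13413789 0.085     ]
lid top [0.50356611 0.11616398 0.085     ]
lid top [0.48082423 0.17000913 0.085     ]
knob tri (array([0.4732773 , 0.03699636, 0.10524969]), np.float64(0.003407817639437228))
mat side [ 0.53062162 -0.3682744   0.003     ]
mat side [ 0.40151475 -0.39356051  0.003     ]
mat side [ 0.39473316 -0.26459427  0.003     ]
mat side [ 0.51515819 -0.24238635  0.003     ]
```

```bash
cat >> h.py <<'E'
from scipy.spatial.transform import Rotation as R
def plan(p,head=None):
    s=manip.sense();M=R.from_quat(s['tool_rot']).as_matrix()
    d=M.T@(np.array(p)-s['tcp_pos'])
    hy=np.degrees(np.arctan2(M[1,1],M[0,1]))
    tw=0 if head is None else (hy-head+90)%180-90
    print("t",round(s['t'],2),"tcp",s['tcp_pos'].round(4),"hy",hy.round(2),"tilt",M[2,2].round(5),"F",s['force'].round(1),"gap",round(s['finger_gap'],3),
     "\n delta units",(d/.4).round(4),"twist units",round(np.radians(tw)/.5,3))
E
python3 - <<'E'
from h import *
plan((.5125,.1525,.20),21.3)
for n,uv,z in(("bottle",(180,242),.13),("jar",(395,182),.07)): print(n,onz("top",uv,z))
E
```

```text
t 0.1 tcp [0.1548 0.6049 0.2415] hy 75.63 tilt -1.0 F [0.5 0.5 0.7] gap 0.995 
 delta units [-1.1469 -0.8735  0.1049] twist units 1.896
bottle [0.58073975 0.3606412  0.13      ]
jar [ 0.7491446  -0.15337051  0.07      ]
```

Call:
move_arm --pt "-0.04 -0.03 0 0.07 100" --pt "-0.11 -0.085 0 0.2 100" --pt "-0.19 -0.145 0 0.33 100" --pt "-0.27 -0.205 0 0.46 100" --pt "-0.35 -0.265 0 0.6 100" --pt "-0.43 -0.325 0 0.73 100" --pt "-0.51 -0.385 0 0.86 100" --pt "-0.58 -0.44 0 1.0 100"

```text
t: 0.77
tcp_pos: [0.3371, 0.3754, 0.2421]
tool_rot: [0.368, 0.93, -0.0, 0.0]
force: [-1.1, 1.1, -0.1]
finger_gap: 0.999
```

Run:
```python
from h import *
plan((.5125,.1525,.20),21.3)
```

```text
t 0.77 tcp [0.3371 0.3754 0.2421] hy 46.78 tilt -1.0 F [-1.1  1.1 -0.1] gap 0.999 
 delta units [-0.7011 -0.1057  0.1054] twist units 0.889
```

Call:
move_arm --pt "-0.09 -0.013 0.01 0.12 100" --pt "-0.18 -0.027 0.03 0.24 100" --pt "-0.27 -0.04 0.045 0.36 100" --pt "-0.36 -0.054 0.06 0.48 100" --pt "-0.45 -0.067 0.075 0.6 100" --pt "-0.54 -0.081 0.09 0.72 100" --pt "-0.63 -0.095 0.1 0.84 100" --pt "-0.7 -0.107 0.105 0.89 100"

```text
t: 1.43
tcp_pos: [0.5129, 0.1527, 0.1994]
tool_rot: [0.564, 0.825, -0.0, -0.0]
force: [0.2, 1.1, -0.2]
finger_gap: 1.001
```

Run:
```python
from h import *
plan((.512,.1525,.20),21.3)
for n in("side","top"):
    p,d=manip.snapshot(n);cv2.imwrite(f"pics/{n}1.png",p[:,:,::-1])
plan((.512,.1525,.053),21.3)
a=cv2.imread("pics/side1.png")[150:390,260:580]
cv2.imwrite("pics/c1.png",cv2.resize(a,None,fx=2.5,fy=2.5,interpolation=cv2.INTER_CUBIC))
```

```text
t 1.43 tcp [0.5129 0.1527 0.1994] hy 21.27 tilt -1.0 F [ 0.2  1.1 -0.2] gap 1.001 
 delta units [ 0.0004 -0.0023 -0.0014] twist units -0.001
t 1.53 tcp [0.5149 0.1516 0.1997] hy 21.17 tilt -1.0 F [-0.4 -0.1 -0.1] gap 1.002 
 delta units [ 0.0053 -0.0064  0.3668] twist units -0.004
```

View pics/c1.png

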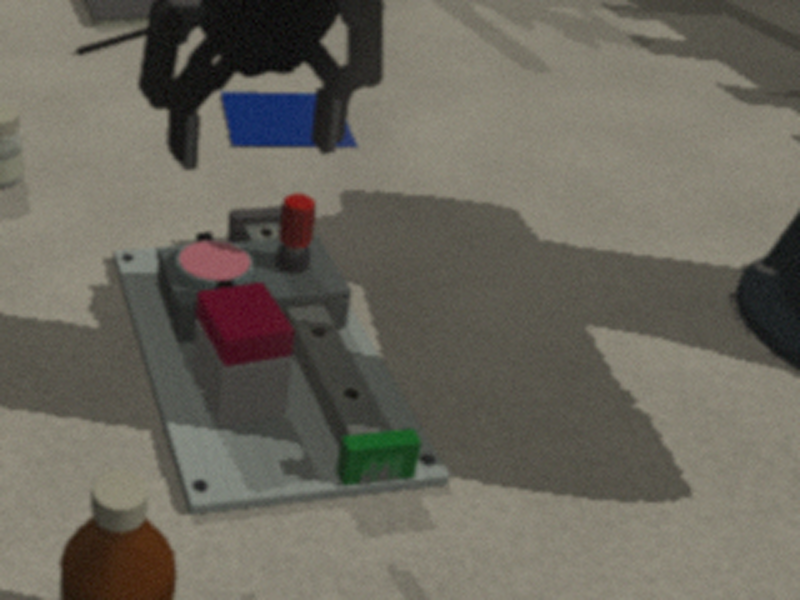

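Call:
move_arm --pt "0.002 -0.003 0.04 0 100" --pt "0.005 -0.0065 0.09 0 100" --pt "0.005 -0.0065 0.15 0 100" --pt "0.005 -0.0065 0.21 0 100" --pt "0.005 -0.0065 0.27 0 100" --pt "0.005 -0.0065 0.32 0 100" --pt "0.005 -0.0065 0.35 0 100" --pt "0.005 -0.0065 0.365 0 100"

```text
t: 2.2
tcp_pos: [0.5065, 0.1565, 0.0524]
tool_rot: [0.563, 0.827, -0.001, -0.002]
force: [-0.1, -0.3, 0.5]
finger_gap: 0.998
```

Call:
move_arm --pt "0 0 0 0 70" --pt "0 0 0 0 60" --pt "0 0 0 0 50" --pt "0 0 0 0 50" --pt "0 0 0 0 45" --pt "0 0 0 0 45" --pt "0 0 0 0 45" --pt "0 0 0 0 45" --force 30

```text
t: 2.87
tcp_pos: [0.5091, 0.1562, 0.0553]
tool_rot: [0.563, 0.826, 0.001, 0.001]
force: [-0.3, 1.8, 6.2]
finger_gap: 0.578
```

Run:
```python
from h import *
p,d=manip.snapshot("side");cv2.imwrite("pics/side2.png",p[:,:,::-1])
plan((.512,.1525,.053),21.3)
cv2.imwrite("pics/c2.png",cv2.resize(p[150:390,260:580,::-1],None,fx=2.5,fy=2.5,interpolation=cv2.INTER_CUBIC))
```

```text
t 2.92 tcp [0.5091 0.1562 0.0553] hy 21.48 tilt -1.0 F [-0.2  0.8  6. ] gap 0.584 
 delta units [-0.0112  0.0034  0.0057] twist units 0.006
```

View pics/c2.png

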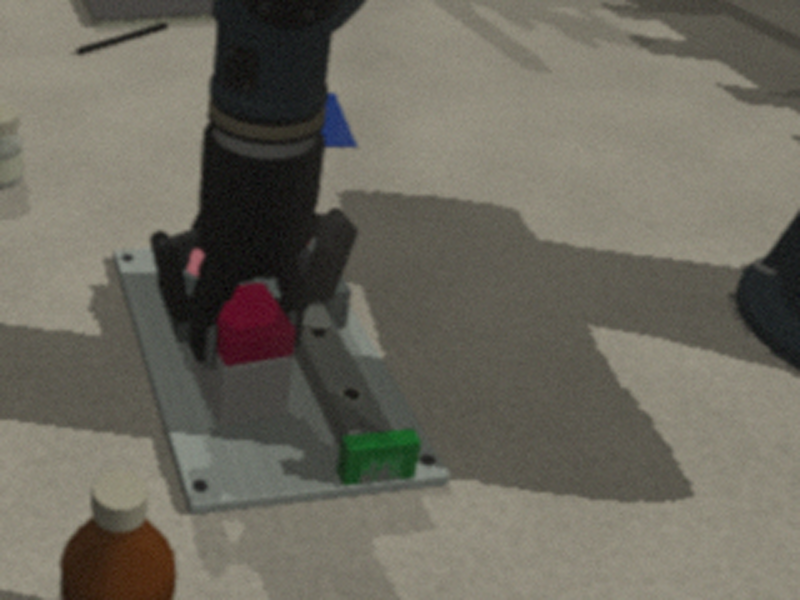

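Call:
move_arm --pt "0 0 -0.02 0 45" --pt "0 0 -0.06 0 45" --pt "0 0 -0.12 0 45" --pt "0 0 -0.18 0 45" --pt "0 0 -0.24 0 45" --pt "0 0 -0.3 0 45" --pt "0 0 -0.36 0 45" --pt "0 0 -0.38 0 45" --force 40

```text
t: 3.58
tcp_pos: [0.5099, 0.156, 0.2097]
tool_rot: [0.563, 0.827, 0.002, 0.002]
force: [0.8, -0.5, -1.3]
finger_gap: 0.582
```

Run:
```python
from h import *
p,d=manip.snapshot("side");cv2.imwrite("pics/side3.png",p[:,:,::-1])
plan((.461,-.318,.20),0)
cv2.imwrite("pics/c3.png",cv2.resize(p[150:390,260:580,::-1],None,fx=2.5,fy=2.5,interpolation=cv2.INTER_CUBIC))
```

```text
t 3.63 tcp [0.5102 0.1561 0.2097] hy 21.49 tilt -0.99998 F [ 0.6 -0.5 -1.2] gap 0.58 
 delta units [-1.0577 -0.5488  0.023 ] twist units 0.75
```

View pics/c3.png

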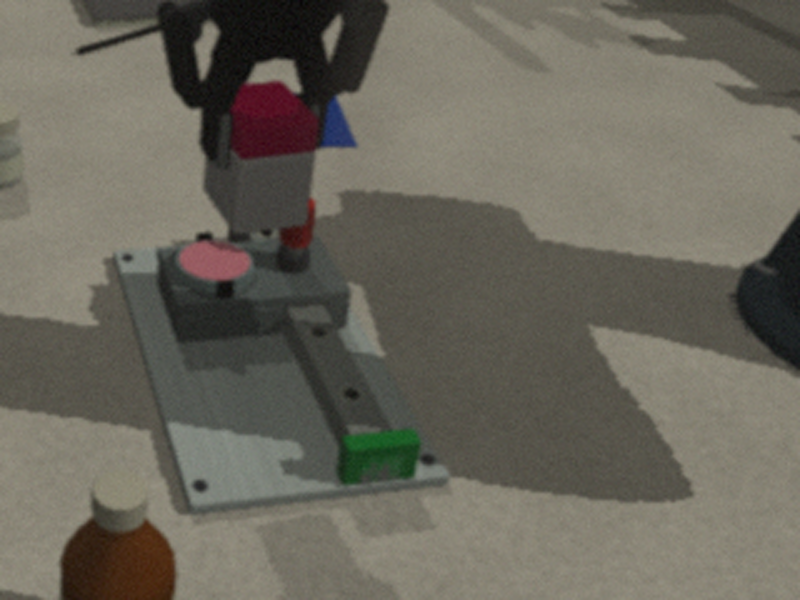

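Call:
move_arm --pt "-0.03 -0.016 -0.02 0.03 45" --pt "-0.1 -0.052 -0.03 0.1 45" --pt "-0.17 -0.088 -0.03 0.17 45" --pt "-0.24 -0.125 -0.03 0.24 45" --pt "-0.31 -0.16 -0.03 0.31 45" --pt "-0.39 -0.202 -0.03 0.38 45" --pt "-0.46 -0.239 -0.03 0.45 45" --pt "-0.53 -0.275 -0.03 0.52 45"

```text
t: 4.3
tcp_pos: [0.4823, -0.0829, 0.2168]
tool_rot: [0.666, 0.746, -0.001, -0.001]
force: [0.1, 0.1, -1.2]
finger_gap: 0.582
```

Run:
```python
from h import *
plan((.461,-.318,.20),6.5)
```

```text
t 4.3 tcp [ 0.4823 -0.0829  0.2168] hy 6.47 tilt -0.99999 F [ 0.1  0.1 -1.2] gap 0.582 
 delta units [-0.5782 -0.119   0.0416] twist units -0.001
```

Call:
move_arm --pt "-0.07 -0.015 0 0 45" --pt "-0.15 -0.031 0 0 45" --pt "-0.23 -0.047 0 0 45" --pt "-0.32 -0.066 0 0 45" --pt "-0.41 -0.084 0 0 45" --pt "-0.5 -0.103 0.01 0 45" --pt "-0.56 -0.115 0.03 0 45" --pt "-0.58 -0.119 0.04 0 45"

```text
t: 4.97
tcp_pos: [0.4621, -0.3215, 0.2002]
tool_rot: [0.667, 0.745, -0.001, -0.0]
force: [0.4, -0.2, -1.6]
finger_gap: 0.583
```

Run:
```python
from h import *
for n in("side","top"):
    p,d=manip.snapshot(n);cv2.imwrite(f"pics/{n}4.png",p[:,:,::-1])
    x,y=((330,100) if n=="side" else (380,220))
    cv2.imwrite(f"pics/{n}4c.png",cv2.resize(p[y:y+120,x:x+160,::-1],None,fx=4,fy=4,interpolation=cv2.INTER_CUBIC))
plan((.461,-.318,.052),6.5)
```

```text
t 5.07 tcp [ 0.4618 -0.318   0.2   ] hy 6.42 tilt -0.99999 F [-0.   1.  -1.8] gap 0.586 
 delta units [-0.001  -0.0009  0.3699] twist units -0.003
```

View pics/side4c.png

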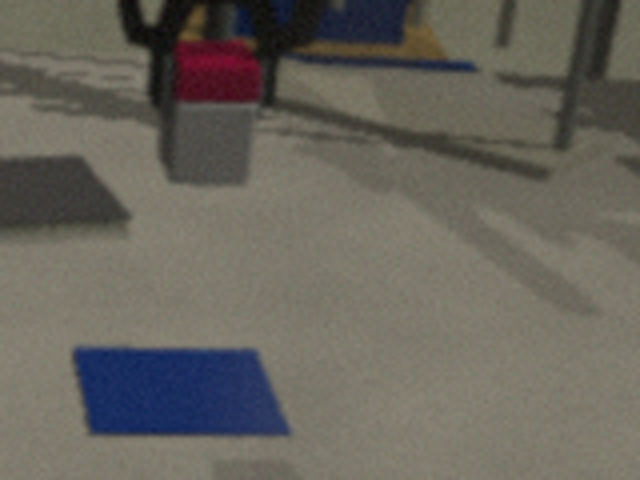

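View pics/top4c.png

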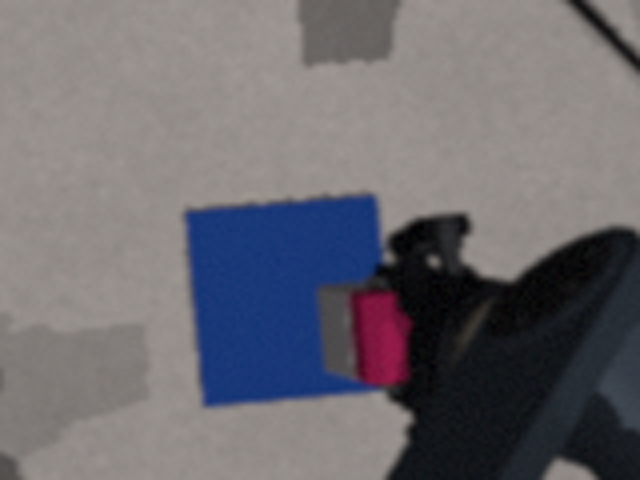

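Call:
move_arm --pt "0 0 0.04 0 45" --pt "0 0 0.1 0 45" --pt "0 0 0.16 0 45" --pt "0 0 0.22 0 45" --pt "0 0 0.28 0 45" --pt "0 0 0.33 0 45" --pt "0 0 0.355 0 45" --pt "0 0 0.36 0 45"

```text
t: 5.73
tcp_pos: [0.462, -0.3146, 0.0563]
tool_rot: [0.665, 0.747, 0.0, -0.003]
force: [-0.4, -0.1, -1.2]
finger_gap: 0.578
```

Run:
```python
from h import *
for n in("side","top"):
    p,d=manip.snapshot(n);cv2.imwrite(f"pics/{n}5.png",p[:,:,::-1])
    x,y=((330,100) if n=="side" else (380,220))
    cv2.imwrite(f"pics/{n}5c.png",cv2.resize(p[y:y+120,x:x+160,::-1],None,fx=4,fy=4,interpolation=cv2.INTER_CUBIC))
plan((.461,-.318,.049),6.5)
```

```text
t 5.83 tcp [ 0.4633 -0.3164  0.0583] hy 6.65 tilt -1.0 F [ 0.7 -0.6 -1.1] gap 0.583 
 delta units [-0.0033 -0.0061  0.0232] twist units 0.005
```

View pics/side5c.png

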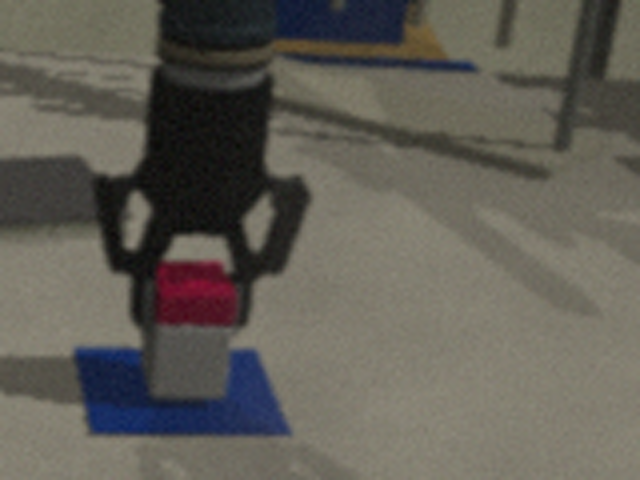

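View pics/top5c.png

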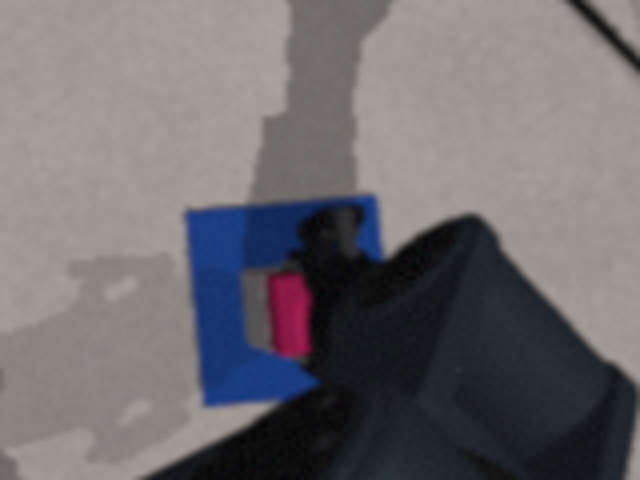

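Call:
move_arm --pt "0 -0.003 0.005 0 45" --pt "0 -0.003 0.01 0 45" --pt "0 -0.003 0.014 0 45" --pt "0 -0.003 0.017 0 45" --pt "0 -0.003 0.02 0 45" --pt "0 -0.003 0.02 0 45" --pt "0 -0.003 0.02 0 45" --pt "0 -0.003 0.02 0 45"

```text
t: 6.5
tcp_pos: [0.4619, -0.3177, 0.0504]
tool_rot: [0.665, 0.747, -0.0, 0.0]
force: [0.5, -0.2, -2.6]
finger_gap: 0.582
```

Call:
move_arm --pt "0 0 0.001 0 45" --pt "0 0 0.002 0 45" --pt "0 0 0.003 0 45" --pt "0 0 0.004 0 45" --pt "0 0 0.005 0 45" --pt "0 0 0.006 0 45" --pt "0 0 0.006 0 45" --pt "0 0 0.006 0 45"

```text
t: 7.17
tcp_pos: [0.462, -0.3176, 0.0483]
tool_rot: [0.665, 0.747, -0.0, 0.0]
force: [-0.6, 0.7, 5.0]
finger_gap: 0.581
```

Call:
move_arm --pt "0 0 -0.001 0 62" --pt "0 0 -0.001 0 66" --pt "0 0 -0.001 0 72" --pt "0 0 -0.001 0 80" --pt "0 0 -0.001 0 90" --pt "0 0 -0.001 0 100" --pt "0 0 -0.001 0 100" --pt "0 0 -0.001 0 100"

```text
t: 7.83
tcp_pos: [0.4619, -0.3177, 0.0483]
tool_rot: [0.665, 0.747, -0.0, -0.0]
force: [-0.5, -0.2, 0.7]
finger_gap: 1.003
```

Call:
move_arm --pt "0 0 -0.02 0 100" --pt "0 0 -0.06 0 100" --pt "0 0 -0.11 0 100" --pt "0 0 -0.17 0 100" --pt "0 0 -0.23 0 100" --pt "0 0 -0.29 0 100" --pt "0 0 -0.34 0 100" --pt "0 0 -0.36 0 100"

```text
t: 8.5
tcp_pos: [0.4631, -0.3187, 0.1959]
tool_rot: [0.665, 0.747, -0.0, 0.003]
force: [0.1, -1.0, -0.2]
finger_gap: 0.998
```

Run:
```python
from h import *
for n in("side","top"):
    p,d=manip.snapshot(n);cv2.imwrite(f"pics/{n}6.png",p[:,:,::-1])
    x,y=((330,100) if n=="side" else (380,220))
    cv2.imwrite(f"pics/{n}6c.png",cv2.resize(p[y:y+120,x:x+160,::-1],None,fx=4,fy=4,interpolation=cv2.INTER_CUBIC))
plan((.4735,.037,.17),15.3)
```

```text
t 8.6 tcp [ 0.4627 -0.3183  0.1943] hy 6.59 tilt -0.99999 F [ 0.1 -0.2 -0.1] gap 1.001 
 delta units [0.8796 0.1287 0.058 ] twist units -0.304
```

View pics/side6c.png

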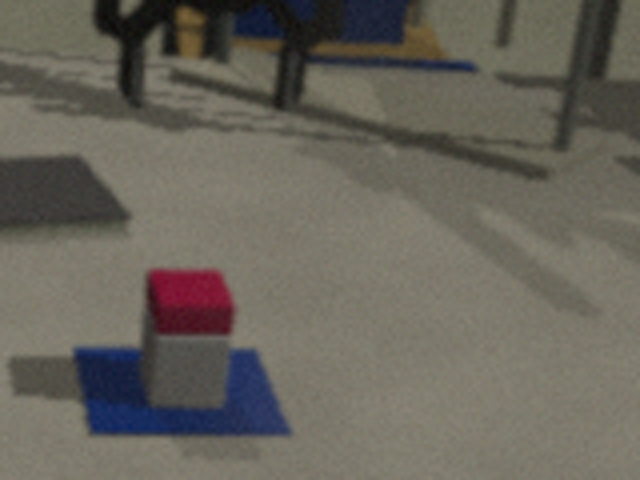

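Call:
move_arm --pt "0.04 0.006 0 0 100" --pt "0.12 0.018 0 -0.05 100" --pt "0.2 0.03 0 -0.1 100" --pt "0.29 0.043 0 -0.15 100" --pt "0.38 0.056 0 -0.2 100" --pt "0.47 0.069 0 -0.25 100" --pt "0.56 0.082 0.0 -0.3 100" --pt "0.65 0.095 0.0 -0.304 100"

```text
t: 9.27
tcp_pos: [0.4677, -0.052, 0.1906]
tool_rot: [0.606, 0.795, -0.001, -0.002]
force: [0.9, 0.2, -0.4]
finger_gap: 0.998
```

Run:
```python
from h import *
plan((.4735,.037,.17),15.3)
```

```text
t 9.27 tcp [ 0.4677 -0.052   0.1906] hy 15.33 tilt -0.99999 F [ 0.9  0.2 -0.4] gap 0.998 
 delta units [0.2107 0.0731 0.052 ] twist units 0.001
```

Call:
move_arm --pt "0.07 0.024 0.01 0 100" --pt "0.13 0.045 0.02 0 100" --pt "0.18 0.063 0.035 0 100" --pt "0.205 0.072 0.045 0 100" --pt "0.21 0.073 0.05 0 100" --pt "0.21 0.073 0.05 0 100" --pt "0.21 0.073 0.05 0 100" --pt "0.21 0.073 0.05 0 100"

```text
t: 9.93
tcp_pos: [0.476, 0.0327, 0.1722]
tool_rot: [0.607, 0.794, -0.0, 0.0]
force: [0.1, 0.4, 0.1]
finger_gap: 0.998
```

Run:
```python
from h import *
for n in("side","top"):
    p,d=manip.snapshot(n);cv2.imwrite(f"pics/{n}7.png",p[:,:,::-1])
p,d=manip.snapshot("side")
cv2.imwrite("pics/c7.png",cv2.resize(p[150:330,300:540,::-1],None,fx=3.3,fy=3.3,interpolation=cv2.INTER_CUBIC))
for st,ce,m in blobs(p,'red',5): print(st,ce)
plan((.4735,.037,.081),15.3)
```

```text
[375 228  10   6  42] [379.5952381  230.78571429]
t 10.08 tcp [0.4761 0.0327 0.1725] hy 15.2 tilt -1.0 F [ 0.4  0.3 -0. ] gap 0.999 
 delta units [ 0.0121 -0.0036  0.2288] twist units -0.003
```

View pics/c7.png

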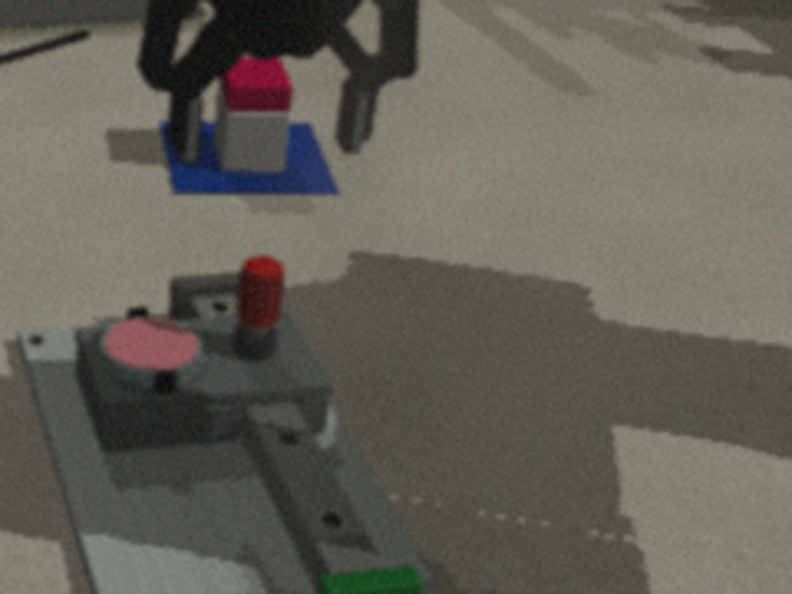

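Call:
move_arm --pt "0.006 -0.002 0.02 0 100" --pt "0.012 -0.004 0.06 0 100" --pt "0.012 -0.004 0.1 0 100" --pt "0.012 -0.004 0.14 0 100" --pt "0.012 -0.004 0.18 0 100" --pt "0.012 -0.004 0.21 0 100" --pt "0.012 -0.004 0.225 0 100" --pt "0.012 -0.004 0.23 0 100"

```text
t: 10.75
tcp_pos: [0.4723, 0.0378, 0.0791]
tool_rot: [0.607, 0.795, -0.001, -0.001]
force: [1.0, 0.2, -0.3]
finger_gap: 0.999
```

Call:
move_arm --pt "0 0 0 0 80" --pt "0 0 0 0 65" --pt "0 0 0 0 55" --pt "0 0 0 0 48" --pt "0 0 0 0 42" --pt "0 0 0 0 38" --pt "0 0 0 0 34" --pt "0 0 0 0 34" --force 20

```text
t: 11.42
tcp_pos: [0.4731, 0.0379, 0.0805]
tool_rot: [0.607, 0.795, 0.0, 0.0]
force: [0.4, -0.2, -0.5]
finger_gap: 0.342
```

Run:
```python
from h import *
for n in("side","top"):
    p,d=manip.snapshot(n);cv2.imwrite(f"pics/{n}8.png",p[:,:,::-1])
    if n=="side":cv2.imwrite("pics/c8.png",cv2.resize(p[150:330,300:540,::-1],None,fx=3.3,fy=3.3,interpolation=cv2.INTER_CUBIC))
plan((.4735,.037,.081),15.3)
```

```text
t 11.52 tcp [0.473  0.0379 0.0804] hy 15.3 tilt -1.0 F [ 0.   0.3 -0.4] gap 0.34 
 delta units [-0.0025  0.0005 -0.0016] twist units -0.0
```

View pics/c8.png

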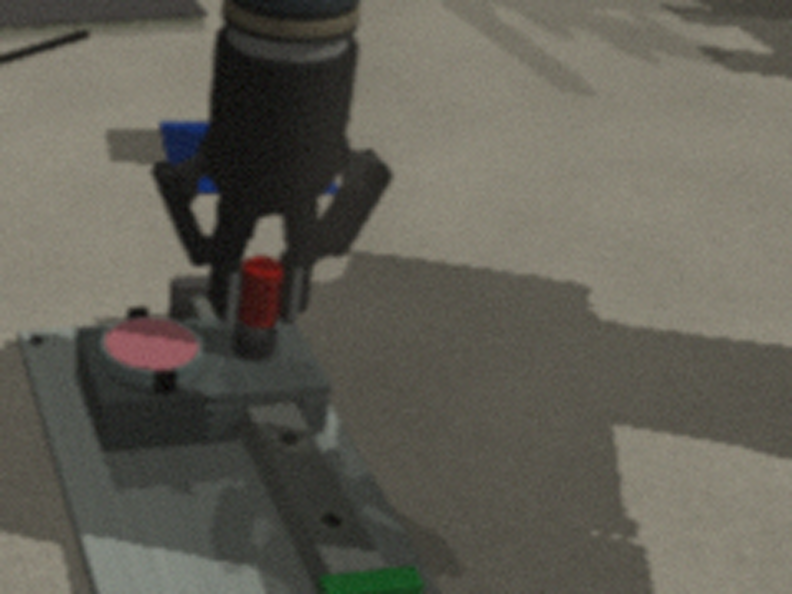

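Call:
move_arm --pt "0 0 0 0 30" --pt "0 0 0 0 26" --pt "0 0 0 0 22" --pt "0 0 0 0 18" --pt "0 0 0 0 15" --pt "0 0 0 0 15" --pt "0 0 0 0 15" --pt "0 0 0 0 15" --force 60

```text
t: 12.18
tcp_pos: [0.4721, 0.0379, 0.0805]
tool_rot: [0.607, 0.795, -0.001, -0.001]
force: [-1.8, -1.5, 5.2]
finger_gap: 0.268
```

Call:
move_arm --pt "0 0 -0.004 0 15" --pt "0 0 -0.009 0 15" --pt "0 0 -0.014 0 15" --pt "0 0 -0.019 0 15" --pt "0 0 -0.024 0 15" --pt "0 0 -0.028 0 15" --pt "0 0 -0.031 0 15" --pt "0 0 -0.031 0 15"

```text
t: 12.85
tcp_pos: [0.4721, 0.038, 0.0925]
tool_rot: [0.607, 0.795, -0.001, -0.001]
force: [-2.6, -2.8, -9.6]
finger_gap: 0.269
```

Run:
```python
from h import *
p,d=manip.snapshot("side");cv2.imwrite("pics/side9.png",p[:,:,::-1])
cv2.imwrite("pics/c9.png",cv2.resize(p[150:330,300:540,::-1],None,fx=3.3,fy=3.3,interpolation=cv2.INTER_CUBIC))
plan((.4721,.0379,.0805),15.3)
```

```text
t 12.9 tcp [0.4721 0.038  0.0925] hy 15.31 tilt -1.0 F [-2.5 -2.1 -9.6] gap 0.266 
 delta units [-0.0001 -0.0001  0.0299] twist units 0.0
```

View pics/c9.png

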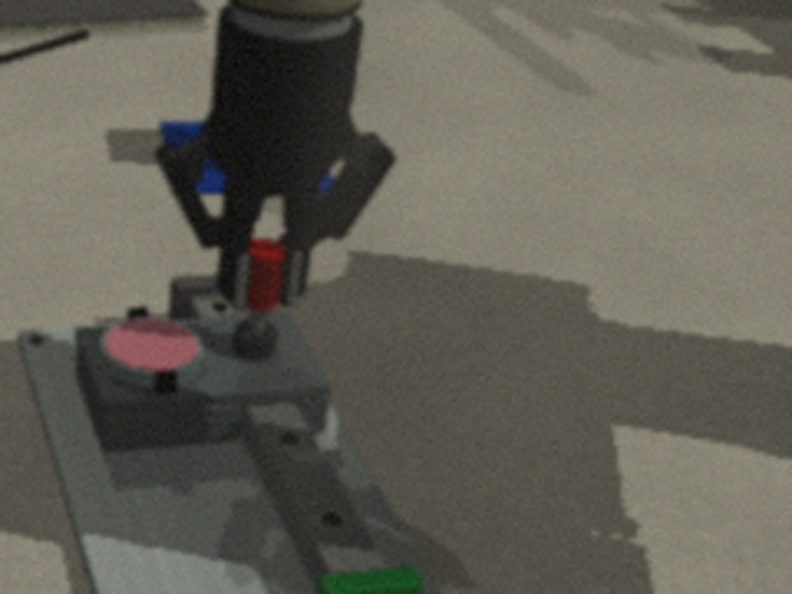

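Call:
move_arm --pt "0 0 -0.002 0 15" --pt "0.002 0 -0.002 0 15" --pt "0.006 0 -0.002 0 15" --pt "0.012 0 -0.002 0 15" --pt "0.02 0 -0.002 0 15" --pt "0.028 0 -0.002 0 15" --pt "0.036 0 -0.002 0 15" --pt "0.044 0 -0.002 0 15"

```text
t: 13.57
tcp_pos: [0.4674, 0.0551, 0.0932]
tool_rot: [0.607, 0.795, -0.001, -0.001]
force: [-3.1, -3.3, -10.1]
finger_gap: 0.264
```

Call:
move_arm --pt "0.012 0 0 0 15" --pt "0.028 0 0 0 15" --pt "0.045 0 0 0 15" --pt "0.063 0 0 0 15" --pt "0.081 0 0 0 15" --pt "0.099 0 0 0 15" --pt "0.112 0 0 0 15" --pt "0.12 0 0 0 15"

```text
t: 14.23
tcp_pos: [0.4545, 0.1017, 0.0933]
tool_rot: [0.607, 0.795, -0.001, -0.001]
force: [-3.8, -4.0, -10.4]
finger_gap: 0.268
```

Run:
```python
from h import *
for n in("side","top"):
    p,d=manip.snapshot(n);cv2.imwrite(f"pics/{n}10.png",p[:,:,::-1])
    if n=="side":cv2.imwrite("pics/c10.png",cv2.resize(p[150:330,300:540,::-1],None,fx=3.3,fy=3.3,interpolation=cv2.INTER_CUBIC))
a=np.radians(105.3)
plan((.4721+.07*np.cos(a),.0379+.07*np.sin(a),.0925),15.3)
```

```text
t 14.33 tcp [0.4544 0.102  0.0933] hy 15.3 tilt -1.0 F [ -4.7   0.5 -11.1] gap 0.263 
 delta units [0.0088 0.0003 0.002 ] twist units 0.0
```

View pics/c10.png

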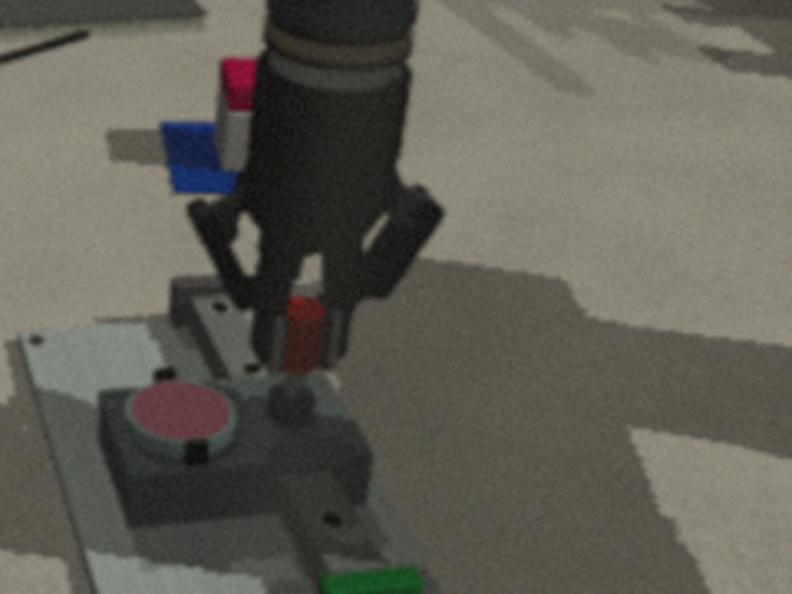

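Call:
move_arm --pt "0.003 0 0 0 15" --pt "0.006 0 0 0 15" --pt "0.0088 0 0 0 15" --pt "0.009 0 0 0 15" --pt "0.009 0 0.003 0 15" --pt "0.009 0 0.006 0 15" --pt "0.009 0 0.008 0 15" --pt "0.009 0 0.008 0 15"

```text
t: 15.0
tcp_pos: [0.4538, 0.1044, 0.0901]
tool_rot: [0.607, 0.795, -0.001, -0.001]
force: [-4.9, -2.2, -8.9]
finger_gap: 0.264
```

Call:
move_arm --pt "0.001 0 0 0 15" --pt "0.002 0 0 0 15" --pt "0.002 0 0.002 0 15" --pt "0.002 0 0.004 0 15" --pt "0.002 0 0.006 0 15" --pt "0.002 0 0.008 0 15" --pt "0.002 0 0.01 0 15" --pt "0.002 0 0.01 0 15"

```text
t: 15.67
tcp_pos: [0.4536, 0.105, 0.0862]
tool_rot: [0.607, 0.795, -0.001, -0.001]
force: [-5.7, -3.4, -7.0]
finger_gap: 0.265
```

Call:
move_arm --pt "0 0 0.002 0 15" --pt "0 0 0.004 0 15" --pt "0 0 0.006 0 15" --pt "0 0 0.008 0 15" --pt "0 0 0.01 0 15" --pt "0 0 0.012 0 15" --pt "0 0 0.014 0 15" --pt "0 0 0.014 0 15"

```text
t: 16.33
tcp_pos: [0.4537, 0.1051, 0.0809]
tool_rot: [0.607, 0.795, -0.001, -0.001]
force: [-5.5, -2.8, -5.6]
finger_gap: 0.265
```

Call:
move_arm --pt "0 0 0.0005 0 15" --pt "0 0 0.001 0 15" --pt "0 0 0.0015 0 15" --pt "0 0 0.002 0 15" --pt "0 0 0.0025 0 15" --pt "0 0 0.003 0 15" --pt "0 0 0.003 0 15" --pt "0 0 0.003 0 15"

```text
t: 17.0
tcp_pos: [0.4537, 0.1051, 0.0805]
tool_rot: [0.607, 0.795, -0.001, -0.001]
force: [-6.9, -3.0, 2.0]
finger_gap: 0.264
```

Call:
move_arm --pt "0 0 0.001 0 15" --pt "0 0 0.001 0 15" --pt "0 0 0.001 0 15" --pt "0 0 0.001 0 15" --pt "0 0 0.001 0 15" --pt "0 0 0.001 0 15" --pt "0 0 0.001 0 15" --pt "0 0 0.001 0 15"

```text
t: 17.67
tcp_pos: [0.4537, 0.1051, 0.0805]
tool_rot: [0.607, 0.795, -0.001, -0.0]
force: [-7.0, -3.4, 5.9]
finger_gap: 0.262
```

Run:
```python
from h import *
for n in("side","top"):
    p,d=manip.snapshot(n);cv2.imwrite(f"pics/{n}11.png",p[:,:,::-1])
    if n=="side":cv2.imwrite("pics/c11.png",cv2.resize(p[150:330,300:540,::-1],None,fx=3.3,fy=3.3,interpolation=cv2.INTER_CUBIC))
    for st,ce,m in blobs(p,'red',5)+blobs(p,'mag',30): print(n,st,ce)
plan((.4536,.1054,.0805),15.3)
```

```text
side [368 168  13  15 138] [373.15942029 174.10144928]
top [447 287  25  22 462] [459.38528139 297.40909091]
t 17.77 tcp [0.4537 0.1051 0.0805] hy 15.3 tilt -1.0 F [-7.1 -4.   5.8] gap 0.267 
 delta units [ 0.0009  0.     -0.    ] twist units 0.0
```

View pics/c11.png

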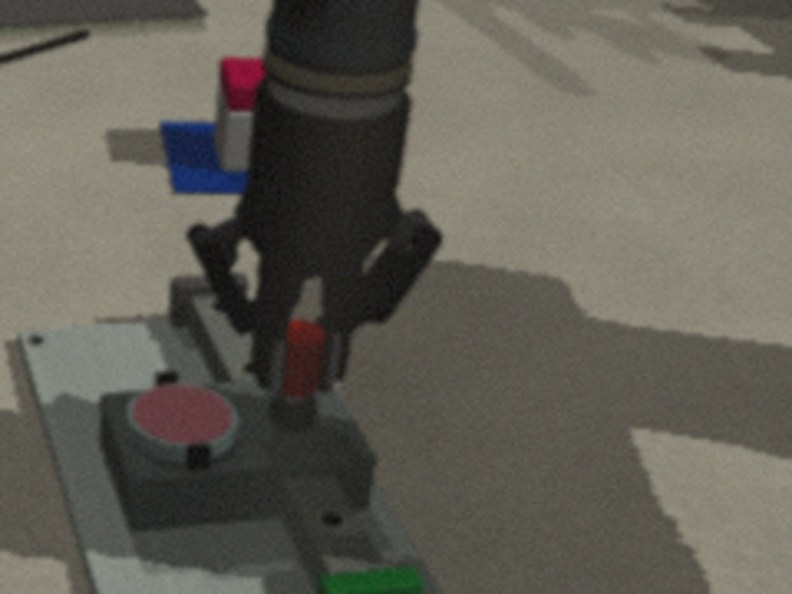

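View pics/side11.png

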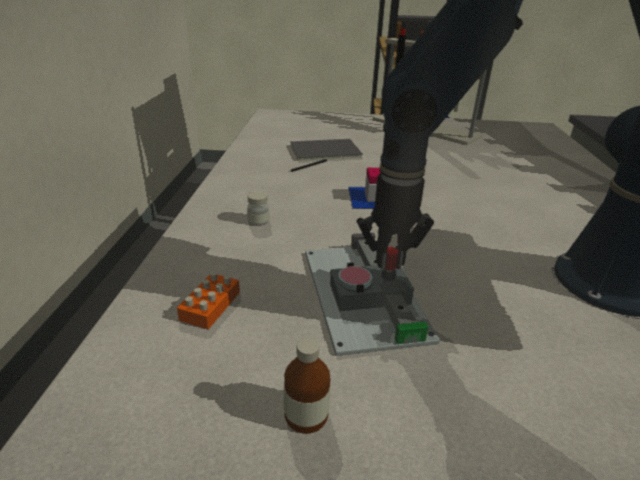

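View pics/top11.png

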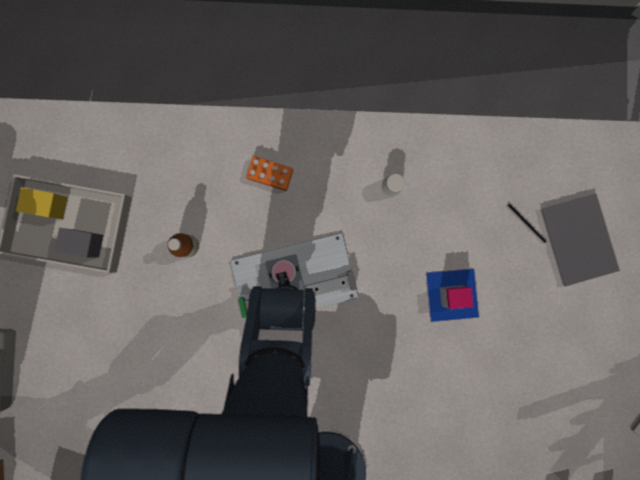

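```bash
python3 -c "
from station import manip
print(manip.sign_off())"
```

```text
the job is handed in; nothing more can be done
None
```

The job is done and handed in at about 17.8 s. I lifted the tip box off the track and stood it upright on the blue mat. I then pulled the red knob up about 12.8 mm, slid the carriage one hole towards the green end stop, and let the pin down. The gripper is still holding the knob.

**Last checks:**
- **Pin:** the tool went down to z = 0.0805 m, the same height as when I first gripped the knob with the pin down. The wrist force fell from about −11 N (pulled up) to −5.6 N just before the bottom. It then turned to about +6 N with the knob pressed lightly on its seat. The side picture shows the knob sitting on its collar.
- **Travel:** I measured about 69.7 mm for the 70 mm step, within the pin's 1.5 mm capture range. One hole is still open ahead of the carriage, as it should be.
- **Tip box:** the final side and top pictures show it upright with its base on the mat. It was lifted clear before the carriage moved.
- **Other items:** the bottle, jar and tube rack look unmoved in both pictures.

**Disagreements:** the two cameras differed by 2–3 mm in x on the track holes, and by about 5 mm on the mat. I used values between them for the knob and nearer the side camera's for the mat. A steady sideways force of about 8 N remains on the knob.

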